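# Put the balance's check weights back in their case

## Robot

A 7-joint arm with a two-finger parallel gripper is mounted at the origin on a cart in front of the work surface, level with it; the furniture and walls round the work are solid. World frame = base frame: x ahead of the robot, y to its left, z up, the work surface at z = 0. Lengths are in m, angles in rad, forces in N, time in s.
With the tool pointing down it reaches from about 0.4 to 0.85 m from the base axis. Payload 4.5 kg.
Tool frame: the origin (TCP) lies midway between the tips of the shut fingers; the grasp point (between the pads) lies 19 mm behind it; z points along the fingers, y is the direction in which the jaws open and shut (so a half turn about z gives the same grasp; the last joint's range is limited). The gripper opens to 88 mm and grips with 3 to 60 N. Pads are 18 mm wide; open, the fingers measure 123 mm over their backs; the gripper's body (75 mm by 187 mm) begins 45 mm behind the grasp point.
Start: joints at [-1.137, 0.689, -0.195, 1.565, 0.157, 0.902, -0.215], TCP at [0.243, 0.576, 0.239] pointing down, gripper open.
Joint ranges: [-3.01, 3.01], [-0.46, 2.08], [-1.47, 1.51], [0.13, 2.56], [-1, 4.14], [0.04, 2.09], [-2.66, 2.66]. Speed limits (rad/s): [2.57, 2.57, 3.14, 3.14, 3.14, 3.14, 3.14].

## Interface

Orientations are given as a unit quaternion [x, y, z, w].
In Python, from plant import r gives the robot as it stands. The module is installed in compiled form; this text tells all that it offers.
- The arm moves only by the tool carry_out, never from a script. Its argument "commands" is a list of rows, each a list of 6 numbers: the shift along the tool's x, y, z in m, then the turn, a rotation vector about the tool's x, y, z in degrees. In form: [[dx, dy, dz, wx, wy, wz], ...]. A call has 1 to 12 rows; each row is the pose to reach, as a shift and turn from the pose commanded when the call began, along the tool's axes at that moment; what a row does not reach only later rows make up. A row lasts 1/10 s, in which the tool goes at most 50 mm and 8.59 degrees, less where a joint would pass 70% of its speed; a pose out of reach is approached as far as the arm can. A call with a gripper value outside its range is refused whole. "fingers" is the closure in counts, from 0 (fully open) to 255 (shut), set as the call begins (left out, the last holds). The fingers move at their own pace and stop on an object; "grip_force" is the grip in N (left out, the last holds). Time passes only in rows, so rows that repeat a pose let the fingers close. It gives the time, the measured TCP pose, the force and the opening at its end, in the units of the state.
- r.get_state(): the state, without advancing time (a new reading comes with each control period).
- r.snapshot(name): name is "side" or "top"; returns a dict with "img" (400x640x3 uint8, blue, green, red), "intrinsics" (3x3 intrinsics, pixels), "extrinsics" (4x4, takes a point from camera to world coordinates). Camera axes: x right, y down, z forward; pixel columns grow to the right and rows downward; lengths in m; the calibration is good to about 2 mm. A picture is of the moment at which its call begins. There is no depth.
- r.finish_job(): hands the job in, once; it reports no verdict.
Trained networks look in a picture, given as the dict that the camera call returned (one of the last four; its "shot" number tells which), for a name from the list of things; names that differ only in an ending like _2 or _b are one class to them, and where a whole thing is asked for, a point or a joint stands for the part that bears it (a point fixed in the world has none). Each returns a list of dicts, best first, with "p" (0 to 1); they miss things now and then, are a little off and sometimes report something else, mostly with a low value. They report only what shows in the picture. A call takes as long as a camera call.
- r.spot_in(picture, label): "xyz" ([x, y, z] in m, in world coordinates, good to about 4 mm: the middle of the surface that is visible of it).
- r.spot_point(picture, label): "xyz" ([x, y, z] in m, in world coordinates, good to about 4 mm: a listed point, or the origin of a listed thing).
The state is a dict: "clock": time; "q": joint angles; "qd": joint speeds; "joint_torque": joint torques, N m; "tool_pos": TCP position; "eef_rot": TCP orientation; "contact_force": force on the tool from outside, world axes, zero at the start; "moment": the same for the moment, N m; "opening": opening from 0.0 (shut) to 1.0 (fully open).
Only numpy, scipy, OpenCV 4.12 (cv2) and the standard library are available. Lean on these libraries where they do the work, as an engineer would, in place of code of your own. Each camera call takes 0.05 s, during which the arm holds its last target.

## Task

The balance check is finished: put the four silvery steel knob weights, one of which is still on the balance pan, back in the wooden weight case, each standing upright on the floor of the well cut for its size. Set each one down gently, never letting it drop, and leave the two look-alike brass weights of the other set where they stand.

Things in the scene. Friction and masses are not known exactly. Their poses are not given: they have to be found in the camera images.
- steel_500: Bright silvery stainless-steel knob weight, 500 g: upright cylinder 40 mm in diameter and 45 mm tall with a narrower neck and domed knob above it, 66 mm tall in all. Origin at the centre of its underside, z up through the knob (round, so its yaw means nothing). It stands on the bench at the start.
- steel_200: Bright silvery stainless-steel knob weight, 200 g: upright cylinder 31 mm in diameter and 34 mm tall with a narrower neck and domed knob above it, 50 mm tall in all. Origin at the centre of its underside, z up through the knob (round, so its yaw means nothing). It stands on the balance pan (61 mm above the bench) at the start.
- steel_100: Bright silvery stainless-steel knob weight, 100 g: upright cylinder 24 mm in diameter and 28 mm tall with a narrower neck and domed knob above it, 40 mm tall in all. Origin at the centre of its underside, z up through the knob (round, so its yaw means nothing). It stands on the bench at the start.
- steel_50: Bright silvery stainless-steel knob weight, 50 g: upright cylinder 18 mm in diameter and 21.5 mm tall with a narrower neck and domed knob above it, 32 mm tall in all. Origin at the centre of its underside, z up through the knob (round, so its yaw means nothing). It stands on the bench at the start.
- nest_500: Pale wooden nest block 67 x 67 x 20 mm, fixed in the weight case, with a green-floored round well 45 mm in diameter and 8 mm deep in its middle, cut for the 500 g weight. Origin at the centre of its underside, z up: well floor 12 mm, mouth 20 mm above the origin, 2.5 mm chamfer. Its sides lie along its own x and y. Four blocks fill a brown tray 156 mm square, wells 69 mm apart.
- nest_200: Pale wooden nest block 67 x 67 x 20 mm, fixed in the weight case, with a green-floored round well 36 mm in diameter and 8 mm deep in its middle, cut for the 200 g weight. Origin at the centre of its underside, z up: well floor 12 mm, mouth 20 mm above the origin, 2.5 mm chamfer. Its sides lie along its own x and y.
- nest_100: Pale wooden nest block 67 x 67 x 20 mm, fixed in the weight case, with a green-floored round well 29 mm in diameter and 8 mm deep in its middle, cut for the 100 g weight. Origin at the centre of its underside, z up: well floor 12 mm, mouth 20 mm above the origin, 2.5 mm chamfer. Its sides lie along its own x and y.
- nest_50: Pale wooden nest block 67 x 67 x 20 mm, fixed in the weight case, with a green-floored round well 23 mm in diameter and 8 mm deep in its middle, cut for the 50 g weight. Origin at the centre of its underside, z up: well floor 12 mm, mouth 20 mm above the origin, 2.5 mm chamfer. Its sides lie along its own x and y.
- brass_200: Yellow brass knob weight, 200 g: upright cylinder 31 mm in diameter and 34 mm tall with a narrower neck and domed knob above it, 50 mm tall in all. Origin at the centre of its underside, z up through the knob (round, so its yaw means nothing). Another set's: stays where it stands.
- brass_100: Yellow brass knob weight, 100 g: upright cylinder 24 mm in diameter and 28 mm tall with a narrower neck and domed knob above it, 40 mm tall in all. Origin at the centre of its underside, z up through the knob (round, so its yaw means nothing). Another set's: stays where it stands.

How it is judged:
By the outcome, as a careful person would: the job done as asked, in the order asked, and still so for the second after the job is handed in, with the robot touching nothing.
It also fails if it takes over 104 s, if anything falls off the work surface, if the arm or the gripper's body presses on something with over 40 N, if the wrist force passes 120 N, or if a joint passes its speed limit or range.

## Working session

There is one attempt and no reset: what is moved stays moved. The work goes in short steps, Python scripts to look and compute and a tool call to move; the robot and the scene stay as the last step left them, time stands still between calls to the robot, and variables do not carry over. Pictures are saved under pics/ and viewed, and the job is handed in when it is done.

Besides the shell and the picture viewer there is one more tool, called by a JSON object that holds its "op" and its "data", one argument or row to a line. carry_out: Moves the arm, as the interface text tells. Its arguments: {"type":"object","properties":{"commands":{"type":"array","items":{"type":"array","items":{"type":"number"}}},"fingers":{"type":"number"},"grip_force":{"type":"number"}},"required":["commands"]}

```bash
mkdir -p pics; ls
cat > h.py <<'E'
import numpy as np, cv2
from plant import r
def save(s,n): cv2.imwrite(f'pics/{n}.png',s['img'])
E
python3 - <<'E'
from h import *
st=r.get_state(); print({k:np.round(v,3) for k,v in st.items()})
for c in('side','top'):
    s=r.snapshot(c); save(s,c+'0'); print(c,s['intrinsics'],np.round(s['extrinsics'],3))
    for n in 'steel_500 steel_200 steel_100 steel_50 brass_200 brass_100 nest_500 nest_200 nest_100 nest_50'.split():
        print(n,[(np.round(d['xyz'],4),round(d['p'],2)) for d in r.spot_point(s,n)][:3])
E
```

```text
pics
{'clock': np.float64(0.0), 'q': array([-1.137,  0.69 , -0.194,  1.566,  0.157,  0.903, -0.215]), 'qd': array([-0.   , -0.001, -0.001, -0.002,  0.001, -0.001, -0.001]), 'joint_torque': array([ 1.0000e-03, -5.2756e+01, -1.2670e+00, -1.5344e+01, -5.3000e-02,
        6.0000e-03,  0.0000e+00]), 'tool_pos': array([0.243, 0.575, 0.238]), 'eef_rot': array([ 0.199,  0.98 , -0.001, -0.   ]), 'contact_force': array([-0.353,  0.507,  0.362]), 'moment': array([0.001, 0.023, 0.014]), 'opening': np.float64(1.002)}
side [[378.27113756   0.         317.5776123 ]
 [  0.         378.27113756 202.69562598]
 [  0.           0.           1.        ]] [[-0.999 -0.015  0.044  0.522]
 [-0.046  0.448 -0.893  0.818]
 [-0.006 -0.894 -0.448  0.444]
 [ 0.     0.     0.     1.   ]]
steel_500 [(array([6.937e-01, 5.610e-02, 2.000e-04]), 0.7), (array([ 0.4037,  0.2947, -0.0012]), 0.61), (array([0.6099, 0.2576, 0.0625]), 0.58)]
steel_200 [(array([6.937e-01, 5.610e-02, 2.000e-04]), 0.7), (array([ 0.4037,  0.2947, -0.0012]), 0.61), (array([0.6099, 0.2576, 0.0625]), 0.58)]
steel_100 [(array([6.937e-01, 5.610e-02, 2.
[... 1796 characters left out ...]
5324, -0.1425,  0.001 ]), 0.64), (array([0.4167, 0.2045, 0.0015]), 0.54)]
brass_100 [(array([ 0.5324, -0.1425,  0.001 ]), 0.64), (array([0.4167, 0.2045, 0.0015]), 0.54)]
nest_500 [(array([0.552 , 0.0124, 0.0048]), 0.78), (array([0.4788, 0.0231, 0.0083]), 0.77), (array([0.4879, 0.0942, 0.0082]), 0.76)]
nest_200 [(array([0.552 , 0.0124, 0.0048]), 0.78), (array([0.4788, 0.0231, 0.0083]), 0.77), (array([0.4879, 0.0942, 0.0082]), 0.76)]
nest_100 [(array([0.552 , 0.0124, 0.0048]), 0.78), (array([0.4788, 0.0231, 0.0083]), 0.77), (array([0.4879, 0.0942, 0.0082]), 0.76)]
nest_50 [(array([0.552 , 0.0124, 0.0048]), 0.78), (array([0.4788, 0.0231, 0.0083]), 0.77), (array([0.4879, 0.0942, 0.0082]), 0.76)]
```

View pics/side0.png

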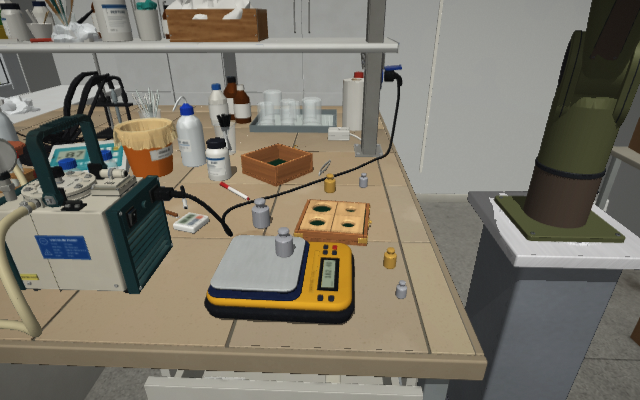

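View pics/top0.png

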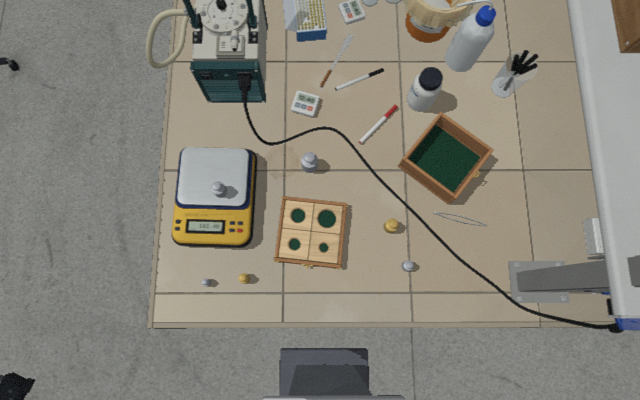

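Run:
```python
import cv2
im=cv2.imread('pics/top0.png'); 
a=im[110:290,180:360]; cv2.imwrite('pics/top0z.png',cv2.resize(im[100:240,200:380],None,fx=4.4,fy=4.2,interpolation=cv2.INTER_CUBIC))
im=cv2.imread('pics/side0.png'); cv2.imwrite('pics/side0z.png',cv2.resize(im[180:330,260:460],None,fx=4,fy=4,interpolation=cv2.INTER_CUBIC))
```

```text
(no output)
```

View zooms.

The side view shows the 500 at (261,212), the 200 on the pan at (284,241), and small steel weights at (364,181) and (401,289). The top view has them at (310,162), (218,188), (408,267) and (208,283). The case is around (312,232), with the largest well at its upper right. A post, a cable and a shelf stand on the right.

View pics/top0z.png

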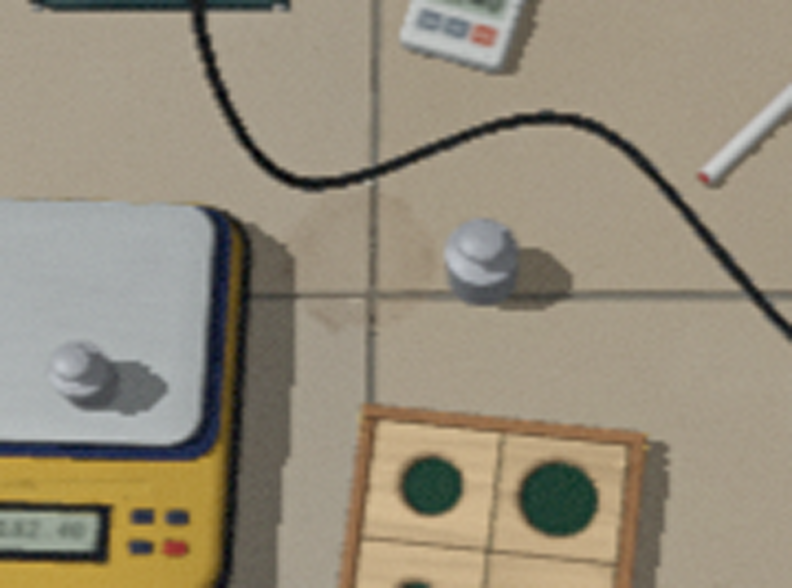

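View pics/side0z.png

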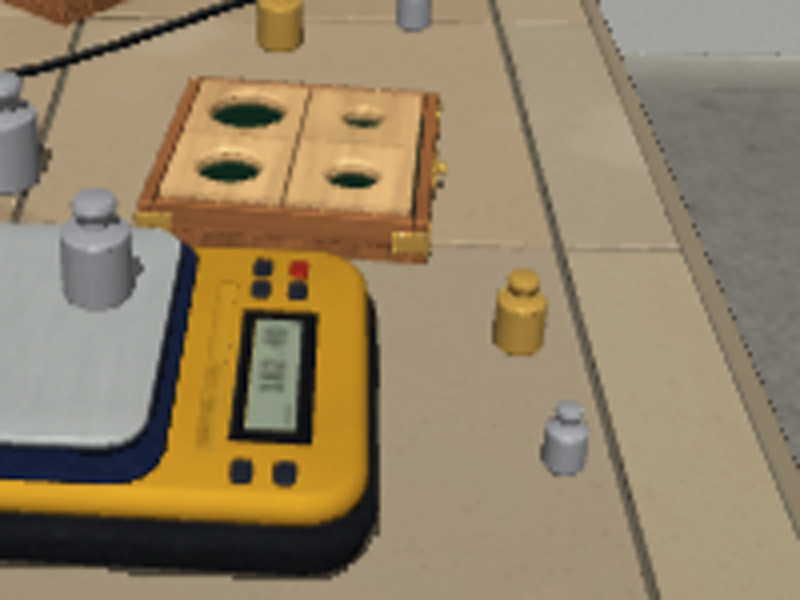

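```bash
cat >> h.py <<'E'
def proj(s,P):
    T=np.linalg.inv(s['extrinsics']); p=np.atleast_2d(P)@T[:3,:3].T+T[:3,3]; q=p@np.array(s['intrinsics']).T; return q[:,:2]/q[:,2:]
def ray(s,uv,z):
    d=s['extrinsics'][:3,:3]@np.linalg.inv(s['intrinsics'])@np.array([uv[0],uv[1],1.]); c=s['extrinsics'][:3,3]; return c+d*(z-c[2])/d[2]
E
python3 - <<'E'
from h import *
from collections import defaultdict
acc=defaultdict(list)
for i in range(5):
  for c in('side','top'):
    s=r.snapshot(c)
    for n in ('steel_500','brass_200','nest_500'):
        for d in r.spot_point(s,n):
            if d['p']>.3: acc[n[:5]].append((c,*d['xyz']))
for n,v in acc.items():
    cl=[]
    for e in v:
        for k in cl:
            if np.hypot(*(np.array(k[0][1:3])-e[1:3]))<.025: k.append(e);break
        else: cl.append([e])
    for k in cl:
        for c in('side','top'):
            a=np.array([e[1:] for e in k if e[0]==c]); 
            if len(a): print(n,c,len(a),a.mean(0).round(4),a.std(0).round(4))
# green wells in top
s=r.snapshot('top'); im=s['img'].astype(int); b,g,rr=im[...,0],im[...,1],im[...,2]
m=((g>rr+15)&(g<110)).astype(np.uint8); 
m[:, :270]=0; m[:,355:]=0; m[:190]=0;m[275:]=0
n,l,st,ce=cv2.connectedComponentsWithStats(m)
for i in range(1,n):
    if st[i,4]>15: print('well',ce[i],st[i], 'ray z=.024',ray(s,ce[i],.024).round(4))
E
```

```text
steel side 5 [0.6925 0.055  0.0011] [0.0011 0.0013 0.0013]
steel top 5 [6.917e-01 5.360e-02 6.000e-04] [0.0015 0.0012 0.0016]
steel side 5 [ 0.4408 -0.178   0.0038] [0.0014 0.0012 0.0015]
steel top 5 [ 0.44   -0.1732  0.0034] [0.0022 0.001  0.0008]
steel side 5 [ 4.054e-01  2.941e-01 -4.000e-04] [0.0015 0.0007 0.0006]
steel top 3 [ 0.4053  0.2923 -0.0019] [0.0007 0.0015 0.0021]
steel side 4 [0.6103 0.2596 0.0638] [0.001  0.0019 0.0005]
steel top 5 [0.6099 0.2586 0.0637] [0.0017 0.0022 0.0007]
steel side 1 [0.4814 0.0196 0.0069] [0. 0. 0.]
brass side 5 [ 0.4127  0.2059 -0.0005] [0.0003 0.0018 0.0008]
brass top 5 [0.4176 0.2065 0.002 ] [0.0009 0.001  0.0021]
brass side 5 [ 0.5354 -0.139   0.0016] [0.0002 0.0013 0.0011]
brass top 5 [ 0.5326 -0.1402 -0.0011] [0.0011 0.0004 0.0011]
nest_ side 5 [0.5535 0.0074 0.0058] [0.0015 0.0014 0.0016]
nest_ top 4 [0.5512 0.0142 0.0038] [0.0009 0.0016 0.001 ]
nest_ side 5 [0.5575 0.0808 0.01  ] [0.0013 0.0016 0.0021]
nest_ top 4 [0.5565 0.0789 0.0079] [0.0013 0.0016 0.0016]
nest_ side 5 [0.491  0.089  0.0065] [0.0009 0.0014 0.0016]
nest_ top 5 [0.4908 0.0921 0.01  ] [0.0013 0.0011 0.001 ]
nest_ side 4 [0.4862 0.02   0.0081] [0.0008 0.0011 0.0004]
nest_ top 4 [0.482  0.0218 0.0078] [0.0017 0.0019 0.0012]
nest_ side 1 [0.6099 0.26   0.0628] [0. 0. 0.]
well [297.73770492 215.23770492] [292 209  12  13 122] ray z=.024 [0.5591 0.083  0.024 ]
well [326.5        218.42857143] [319 211  16  16 210] ray z=.024 [0.5512 0.0146 0.024 ]
well [294.50649351 243.93506494] [290 239  10  11  77] ray z=.024 [0.4905 0.0902 0.024 ]
well [323.51162791 247.13953488] [320 244   8   8  43] ray z=.024 [0.4828 0.0222 0.024 ]
```

```bash
cat >> h.py <<'E'
from scipy.optimize import minimize
W={'500':(.020,.045,.066),'200':(.0155,.034,.050),'100':(.012,.028,.040),'50':(.009,.0215,.032)}
def hullpts(s,x,y,z,R,H):
    a=np.linspace(0,2*np.pi,48,endpoint=False); c=np.c_[x+R*np.cos(a),y+R*np.sin(a)]
    P=np.r_[np.c_[c,np.full(48,z)],np.c_[c,np.full(48,z+H)]]
    return cv2.convexHull(proj(s,P).astype(np.float32))[:,0]
def fitbody(s,k,x0,y0,z,rng=.006,sz=None):
    """grid + refine body outline on gradient"""
    R,H,_=W[k]
    g=np.zeros(s['img'].shape[:2],np.float32)
    im=cv2.GaussianBlur(s['img'].astype(np.float32),(0,0),.7)
    for ch in range(3):
        gx=cv2.Sobel(im[...,ch],cv2.CV_32F,1,0);gy=cv2.Sobel(im[...,ch],cv2.CV_32F,0,1); g=np.maximum(g,np.hypot(gx,gy))
    g=np.minimum(g,250)
    def sc(p):
        h=hullpts(s,p[0],p[1],z,R,H); n=len(h); L=[]
        for i in range(n):
            a,b=h[i],h[(i+1)%n]; m=max(2,int(np.hypot(*(b-a))*3)); t=np.arange(m)/m; L.append(a+(b-a)*t[:,None])
        L=np.concatenate(L).astype(np.float32)
        return float(cv2.remap(g,L[None,:,0],L[None,:,1],cv2.INTER_LINEAR).mean())
    best=max(((sc((x0+dx,y0+dy)),x0+dx,y0+dy) for dx in np.arange(-rng,rng+1e-9,.001) for dy in np.arange(-rng,rng+1e-9,.001)))
    o=minimize(lambda p:-sc(p),best[1:],method='Nelder-Mead',options=dict(initial_simplex=[best[1:],(best[1]+.0007,best[2]),(best[1],best[2]+.0007)],xatol=1e-5))
    return o.x.round(4),round(-o.fun,1)
E
python3 - <<'E'
from h import *
for c in('side','top'):
    s=r.snapshot(c)
    for k,x,y,z in(('500',.692,.0543,0),('200',.610,.259,.061),('100',.4405,-.1755,0),('50',.4053,.293,0)):
        print(c,k,*fitbody(s,k,x,y,z))
s=r.snapshot('side'); im=s['img'].astype(int); b,g,rr=im[...,0],im[...,1],im[...,2]
m=((g>rr+8)&(g<110)).astype(np.uint8); m[:,:300]=0;m[:,372:]=0;m[:195]=0;m[238:]=0
n,l,st,ce=cv2.connectedComponentsWithStats(m)
for i in range(1,n):
    if st[i,4]>5: print('well',ce[i],st[i],ray(s,ce[i],.024).round(4))
E
```

```text
side 500 [0.6923 0.0521] 156.8
side 200 [0.6096 0.2568] 146.5
side 100 [ 0.4409 -0.1814] 136.4
side 50 [0.4042 0.2916] 130.6
top 500 [0.6913 0.0554] 122.0
top 200 [0.6082 0.2597] 119.2
top 100 [ 0.4372 -0.184 ] 131.1
top 50 [0.4016 0.2823] 187.4
well [321.26229508 208.75409836] [314 207  16   5  61] [0.5529 0.0124 0.024 ]
well [316.90697674 222.53488372] [311 221  13   4  43] [0.5601 0.0796 0.024 ]
well [347.60869565 224.95652174] [343 224  10   3  23] [0.4915 0.088  0.024 ]
```

```bash
cat >> h.py <<'E'
from scipy.spatial.transform import Rotation as Ro
RT=np.array([[-1,0,0],[0,1,0],[0,0,-1.]])
def row(x,y,z):
    st=r.get_state(); R=Ro.from_quat(st['eef_rot']).as_matrix()
    d=R.T@(np.array([x,y,z])-st['tool_pos']); w=Ro.from_matrix(R.T@RT).as_rotvec(degrees=True)
    print('t',round(float(st['clock']),2),'pos',np.round(st['tool_pos'],4),'F',np.round(st['contact_force'],2),'open',round(float(st['opening']),3),'row',d.round(4),w.round(2))
E
python3 -c "
from h import *
row(.4045,.292,.12)"
```

```text
t 3.3 pos [0.2433 0.5757 0.2387] F [-0.23 -0.07  0.41] open 1.001 row [-0.259  -0.1986  0.1187] [  0.     0.   -22.91]
```

{"op": "carry_out", "data": {
  "commands": [
    [-0.259,-0.1986,0.1187,0,0,-22.91],
    [-0.259,-0.1986,0.1187,0,0,-22.91],
    [-0.259,-0.1986,0.1187,0,0,-22.91],
    [-0.259,-0.1986,0.1187,0,0,-22.91],
    [-0.259,-0.1986,0.1187,0,0,-22.91],
    [-0.259,-0.1986,0.1187,0,0,-22.91],
    [-0.259,-0.1986,0.1187,0,0,-22.91],
    [-0.259,-0.1986,0.1187,0,0,-22.91],
    [-0.259,-0.1986,0.1187,0,0,-22.91],
    [-0.259,-0.1986,0.1187,0,0,-22.91]
  ],
  "fingers": 100,
  "grip_force": 15
}}

```text
clock: 4.3
tool_pos: [0.4043, 0.294, 0.1205]
eef_rot: [-0.001, 1.0, 0.001, 0.0]
contact_force: [-0.4, -0.3, -0.1]
opening: 0.606
```

```bash
python3 -c "
from h import *
row(.4045,.292,.014)
s=r.snapshot('top');s2=r.snapshot('side')
a=cv2.resize(s['img'][220:320,150:290],(560,400));b=cv2.resize(s2['img'][180:320,300:500],(560,400));cv2.imwrite('pics/a.png',np.vstack([a,b])[:, :])
"
```

```text
t 4.3 pos [0.4043 0.294  0.1205] F [-0.45 -0.32 -0.1 ] open 0.606 row [-0.0002 -0.0022  0.1065] [0.14 0.03 0.11]
```

View pics/a.png

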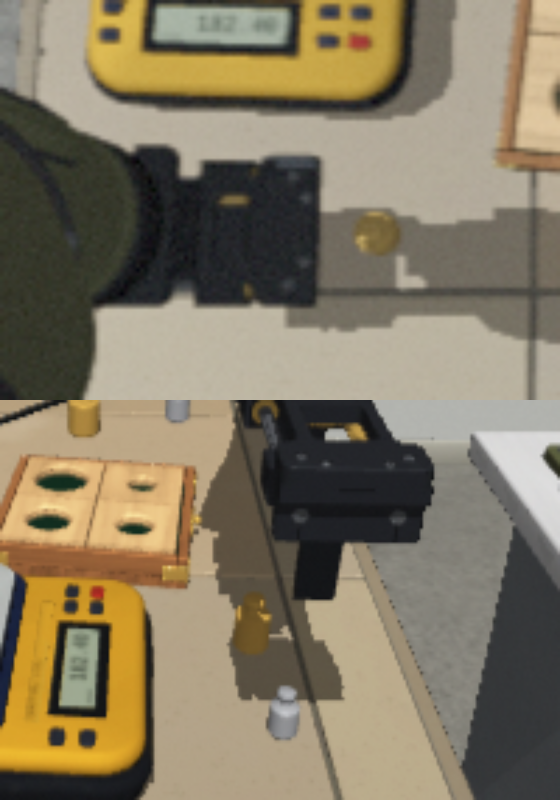

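Gripper hangs over the small weight (side crop (284,712)), brass 100 clear at (250,625). Descend and grasp.

{"op": "carry_out", "data": {
  "commands": [
    [0,-0.001,0.035,0.1,0,0.1],
    [0,-0.002,0.07,0.1,0,0.1],
    [0,-0.002,0.09,0.1,0,0.1],
    [0,-0.002,0.1,0.1,0,0.1],
    [0,-0.002,0.1055,0.1,0,0.1],
    [0,-0.002,0.1055,0.1,0,0.1],
    [0,-0.002,0.1055,0.1,0,0.1]
  ]
}}

```text
clock: 5.1
tool_pos: [0.4049, 0.2906, 0.0153]
eef_rot: [0.001, 1.0, -0.0, 0.001]
contact_force: [0.4, -0.4, 0.7]
opening: 0.607
```

{"op": "carry_out", "data": {
  "commands": [
    [0,0,0,0,0,0],
    [0,0,0,0,0,0],
    [0,0,0,0,0,0],
    [0,0,0,0,0,0],
    [0,0,0,0,0,0],
    [0,0,0,0,0,0],
    [0,0,0,0,0,0]
  ],
  "fingers": 255,
  "grip_force": 10
}}

```text
clock: 5.8
tool_pos: [0.4047, 0.2902, 0.0146]
eef_rot: [0.001, 1.0, -0.001, 0.0]
contact_force: [-0.7, 0.0, 2.4]
opening: 0.195
```

```bash
python3 -c "
from h import *
row(.4045,.292,.12)"
```

```text
t 5.8 pos [0.4047 0.2902 0.0146] F [-0.72  0.03  2.37] open 0.195 row [ 1.000e-04  1.700e-03 -1.054e-01] [-0.08  0.02 -0.1 ]
```

{"op": "carry_out", "data": {
  "commands": [
    [0,0,-0.015,0,0,0],
    [0,0,-0.05,0,0,0],
    [0,0,-0.09,0,0,0],
    [-0.02,-0.05,-0.11,0,0,0],
    [-0.04,-0.1,-0.11,0,0,0],
    [-0.06,-0.15,-0.11,0,0,0],
    [-0.075,-0.2,-0.11,0,0,0],
    [-0.078,-0.24,-0.11,0,0,0],
    [-0.078,-0.265,-0.1,0,0,0],
    [-0.078,-0.2687,-0.075,0,0,0],
    [-0.078,-0.2687,-0.06,0,0,0],
    [-0.078,-0.2687,-0.06,0,0,0]
  ]
}}

```text
clock: 7.0
tool_pos: [0.4807, 0.0205, 0.0734]
eef_rot: [0.001, 1.0, -0.001, -0.002]
contact_force: [0.2, -0.3, -0.1]
opening: 0.193
```

```bash
python3 -c "
from h import *
row(.483,.0215,.075)
row(.483,.0215,.075)
s=r.snapshot('top');s2=r.snapshot('side')
a=cv2.resize(s['img'][190:290,250:390],(700,500));b=cv2.resize(s2['img'][160:260,280:420],(700,500));cv2.imwrite('pics/b.png',b);cv2.imwrite('pics/bt.png',a)
print(fitbody(s2,'50',.483,.0215,.06,.006))
row(.483,.0215,.075)
"
```

```text
t 7.0 pos [0.4807 0.0205 0.0734] F [ 0.19 -0.26 -0.12] open 0.193 row [-0.0023  0.001  -0.0016] [-0.16 -0.22 -0.13]
t 7.0 pos [0.4807 0.0205 0.0734] F [ 0.19 -0.26 -0.12] open 0.193 row [-0.0023  0.001  -0.0016] [-0.16 -0.22 -0.13]
(array([ 4.809e-01, -3.000e-04]), np.float64(114.0))
t 7.1 pos [0.4818 0.0215 0.075 ] F [-0.14 -0.39  0.35] open 0.197 row [-0.0012 -0.      0.    ] [-0.11 -0.05 -0.06]
```

View pics/b.png

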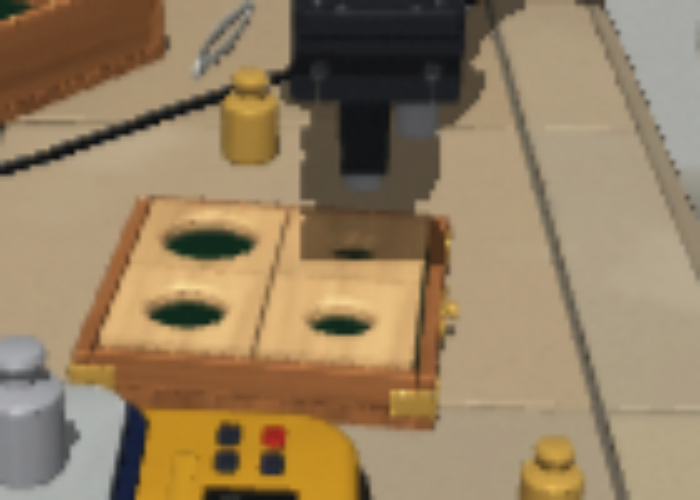

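View pics/bt.png

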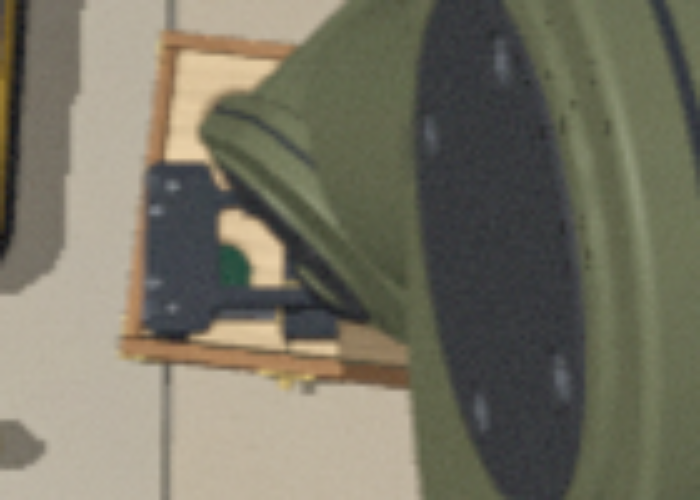

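```bash
python3 -c "
from h import *
s=r.snapshot('side')
def rayy(uv,y):
    d=s['extrinsics'][:3,:3]@np.linalg.inv(s['intrinsics'])@np.array([uv[0],uv[1],1.]); c=s['extrinsics'][:3,3]; return c+d*(y-c[1])/d[1]
print('weight bottom front',rayy((352.4,196.8),.0305))
print('well',ray(s,(350.8,209.5),.026))
row(.483,.0215,.075)
im=cv2.resize(s['img'][165:225,320:400],None,fx=10,fy=10,interpolation=cv2.INTER_CUBIC);
cv2.imwrite('pics/c.png',im[:600,:800])
for P in ((.483,.0215,.028),(.4828,.0215,.06)):
  print(proj(s,P))
"
```

```text
weight bottom front [0.4803665  0.0305     0.06580249]
well [0.48230582 0.01758546 0.026     ]
t 7.15 pos [0.4822 0.0217 0.0754] F [ 1.25  0.95 -0.59] open 0.196 row [-0.0008 -0.0002  0.0004] [-0.09  0.02 -0.06]
[[350.5871746  209.51316366]]
[[351.127498   197.35348699]]
```

View pics/c.png

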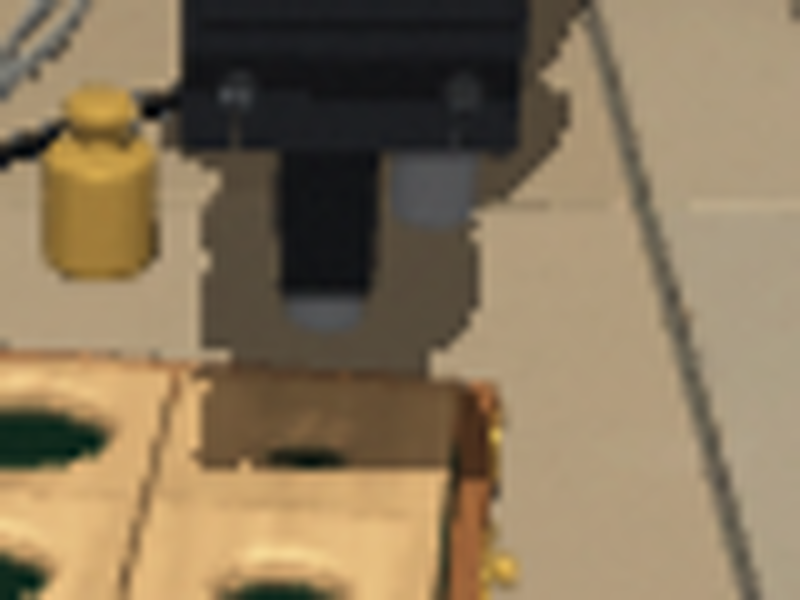

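```bash
python3 -c "
from h import *
st=r.get_state();p=st['tool_pos'];print(p, st['clock'])
s=r.snapshot('side');t=r.snapshot('top')
print('fingertip face',proj(s,[(p[0],p[1]+.0265,p[2]),(p[0]+.009,p[1]+.0265,p[2]),(p[0]-.009,p[1]+.0265,p[2])]))
print('body', proj(s,[(p[0]+a,p[1]+.0935,p[2]+.064) for a in(-.0375,.0375)]))
for n in('steel_50','nest_50'):
  for c in(s,t):
    print(n,[(np.round(d['xyz'],4),round(d['p'],2)) for d in r.spot_point(c,n) if abs(d['xyz'][0]-.483)<.03 and abs(d['xyz'][1]-.02)<.03])
"
```

```text
[0.4822065  0.0217023  0.07542654] 7.15
fingertip face [[352.01179789 196.34485207]
 [348.0023282  196.28595249]
 [356.02501897 196.40380676]]
body [[372.97198372 182.34028815]
 [335.65567837 181.85421355]]
steel_50 [(array([0.4851, 0.0186, 0.0596]), 0.4)]
steel_50 []
nest_50 [(array([0.4848, 0.0197, 0.006 ]), 0.66)]
nest_50 [(array([0.4811, 0.0191, 0.01  ]), 0.52)]
```

{"op": "carry_out", "data": {
  "commands": [
    [-0.0026,0.0005,0.01,0,0,0],
    [-0.0026,0.0005,0.02,0,0,0],
    [-0.0026,0.0005,0.027,0,0,0],
    [-0.0026,0.0005,0.03,0,0,0],
    [-0.0026,0.0005,0.033,0,0,0],
    [-0.0026,0.0005,0.035,0,0,0],
    [-0.0026,0.0005,0.035,0,0,0]
  ]
}}

```text
clock: 8.15
tool_pos: [0.4846, 0.0218, 0.0398]
eef_rot: [0.001, 1.0, -0.001, -0.0]
contact_force: [-0.5, 1.0, -0.7]
opening: 0.194
```

```bash
python3 -c "
from h import *
row(.4848,.0222,.034)
s=r.snapshot('side')
im=cv2.resize(s['img'][165:225,320:400],None,fx=10,fy=10,interpolation=cv2.INTER_CUBIC);
cv2.imwrite('pics/d.png',im[:600,:800])
"
```

```text
t 8.15 pos [0.4846 0.0218 0.0398] F [-0.5   1.01 -0.65] open 0.194 row [-0.0002  0.0005  0.0058] [-0.1  -0.02 -0.09]
```

View pics/d.png

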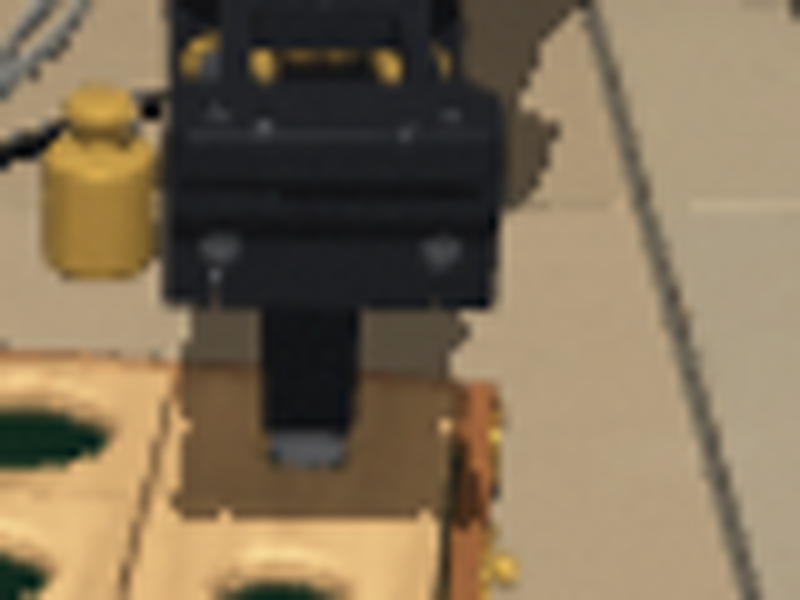

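Weight bottom (10x crop (308,465)) lines up with the well column (308). Lower slowly.

{"op": "carry_out", "data": {
  "commands": [
    [0,0.0003,0.001,0,0,0],
    [0,0.0003,0.002,0,0,0],
    [0,0.0003,0.003,0,0,0],
    [0,0.0003,0.003,0,0,0]
  ]
}}

```text
clock: 8.6
tool_pos: [0.4847, 0.022, 0.0369]
eef_rot: [0.001, 1.0, -0.001, 0.0]
contact_force: [0.5, 0.5, -0.1]
opening: 0.197
```

{"op": "carry_out", "data": {
  "commands": [
    [0,0,0.001,0,0,0],
    [0,0,0.002,0,0,0],
    [0,0,0.002,0,0,0]
  ]
}}

```text
clock: 8.9
tool_pos: [0.4846, 0.022, 0.0348]
eef_rot: [0.001, 1.0, -0.001, -0.0]
contact_force: [-0.1, 0.3, 0.1]
opening: 0.195
```

{"op": "carry_out", "data": {
  "commands": [
    [0,0,0.0005,0,0,0],
    [0,0,0.001,0,0,0],
    [0,0,0.001,0,0,0]
  ]
}}

```text
clock: 9.2
tool_pos: [0.4848, 0.0221, 0.0345]
eef_rot: [0.001, 1.0, -0.001, 0.0]
contact_force: [-1.1, 0.0, 5.0]
opening: 0.193
```

{"op": "carry_out", "data": {
  "commands": [
    [0,0,0,0,0,0],
    [0,0,0,0,0,0],
    [0,0,0,0,0,0],
    [0,0,0,0,0,0]
  ],
  "fingers": 160
}}

```text
clock: 9.6
tool_pos: [0.4847, 0.022, 0.0339]
eef_rot: [0.001, 1.0, -0.001, -0.0]
contact_force: [-0.5, 0.4, -0.6]
opening: 0.374
```

{"op": "carry_out", "data": {
  "commands": [
    [0,0,-0.01,0,0,0],
    [0,0,-0.04,0,0,0],
    [0,0,-0.08,0,0,0],
    [0,0,-0.11,0,0,0],
    [0.015,-0.05,-0.11,0,0,0],
    [0.03,-0.1,-0.11,0,0,0],
    [0.04,-0.15,-0.11,0,0,0],
    [0.0438,-0.19,-0.1,0,0,0],
    [0.0438,-0.198,-0.085,0,0,0],
    [0.0438,-0.198,-0.085,0,0,0]
  ],
  "fingers": 80
}}

```text
clock: 10.6
tool_pos: [0.439, -0.1782, 0.1187]
eef_rot: [0.003, 1.0, -0.001, -0.001]
contact_force: [-0.0, 0.8, 0.2]
opening: 0.685
```

```bash
python3 -c "
from h import *
row(.441,-.177,.012)
s=r.snapshot('side');t=r.snapshot('top')
row(.441,-.177,.012)
a=cv2.resize(s['img'][150:230,300:400],None,fx=6,fy=6,interpolation=cv2.INTER_CUBIC);cv2.imwrite('pics/e.png',a)
b=cv2.resize(t['img'][190:300,270:430],None,fx=5,fy=5,interpolation=cv2.INTER_CUBIC);cv2.imwrite('pics/et.png',b)
for c in(s,t): print([(np.round(d['xyz'],4),round(d['p'],2)) for d in r.spot_point(c,'steel_100')])
"
```

```text
t 10.6 pos [ 0.439  -0.1782  0.1187] F [-0.05  0.84  0.22] open 0.685 row [-0.0023  0.0015  0.1067] [-0.14 -0.14 -0.39]
t 10.7 pos [ 0.4407 -0.1748  0.1198] F [-0.39  0.67  0.46] open 0.686 row [-0.0003 -0.0021  0.1078] [-0.05  0.02 -0.04]
[(array([0.6097, 0.2593, 0.062 ]), 0.73), (array([0.4848, 0.0297, 0.0231]), 0.65), (array([0.6925, 0.0545, 0.002 ]), 0.62), (array([ 0.4427, -0.1769,  0.0068]), 0.54)]
[(array([0.6935, 0.0556, 0.0026]), 0.79), (array([0.6102, 0.2575, 0.0648]), 0.66), (array([0.4836, 0.0224, 0.019 ]), 0.45)]
```

View pics/e.png

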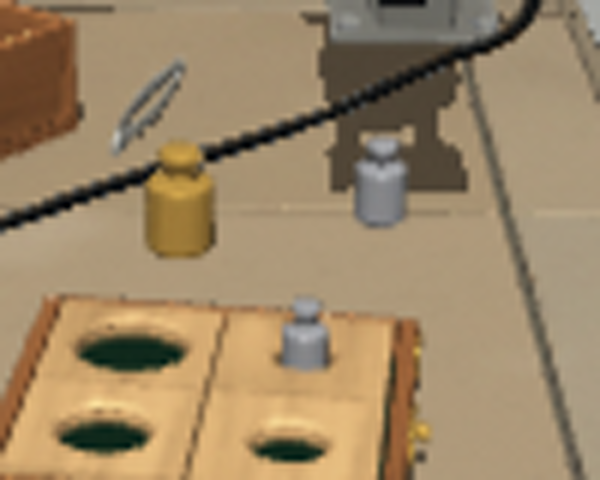

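View pics/et.png

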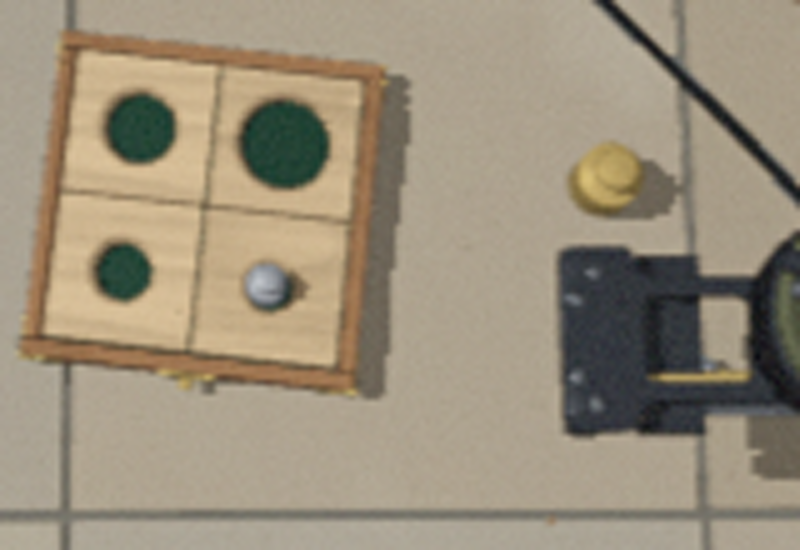

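50 stands upright in its well (side crop (305,345), top crop (268,285)). The 100 is at side crop (381,190), clear of the cable.

{"op": "carry_out", "data": {
  "commands": [
    [0,-0.001,0.035,0,0,0],
    [-0.0005,-0.002,0.07,0,0,0],
    [-0.0005,-0.002,0.09,0,0,0],
    [-0.0005,-0.002,0.1,0,0,0],
    [-0.0005,-0.002,0.1065,0,0,0],
    [-0.0005,-0.002,0.1065,0,0,0],
    [-0.0005,-0.002,0.1065,0,0,0]
  ]
}}

```text
clock: 11.5
tool_pos: [0.4416, -0.1774, 0.0134]
eef_rot: [0.0, 1.0, -0.001, 0.0]
contact_force: [-0.4, -0.5, -0.8]
opening: 0.688
```

{"op": "carry_out", "data": {
  "commands": [
    [0,0,0,0,0,0],
    [0,0,0,0,0,0],
    [0,0,0,0,0,0],
    [0,0,0,0,0,0],
    [0,0,0,0,0,0],
    [0,0,0,0,0,0],
    [0,0,0,0,0,0]
  ],
  "fingers": 255,
  "grip_force": 12
}}

```text
clock: 12.2
tool_pos: [0.4411, -0.1778, 0.0129]
eef_rot: [0.001, 1.0, -0.001, 0.0]
contact_force: [-0.0, 0.6, 2.5]
opening: 0.259
```

```bash
python3 -c "
from h import *
row(.4915,.090,.085)"
```

```text
t 12.2 pos [ 0.4411 -0.1778  0.0129] F [-0.01  0.64  2.48] open 0.259 row [-0.05    0.2678 -0.0725] [-0.09  0.02 -0.09]
```

{"op": "carry_out", "data": {
  "commands": [
    [0,0,-0.015,0,0,0],
    [0,0,-0.05,0,0,0],
    [0,0,-0.09,0,0,0],
    [-0.01,0.05,-0.11,0,0,0],
    [-0.02,0.1,-0.11,0,0,0],
    [-0.03,0.15,-0.11,0,0,0],
    [-0.04,0.2,-0.11,0,0,0],
    [-0.0509,0.24,-0.1,0,0,0],
    [-0.0509,0.26,-0.085,0,0,0],
    [-0.0509,0.2678,-0.062,0,0,0],
    [-0.0509,0.2678,-0.052,0,0,0],
    [-0.0509,0.2678,-0.052,0,0,0]
  ]
}}

```text
clock: 13.4
tool_pos: [0.4912, 0.0887, 0.0631]
eef_rot: [0.001, 1.0, -0.002, -0.002]
contact_force: [0.7, -0.1, -0.6]
opening: 0.27
```

```bash
python3 -c "
from h import *
for i in range(4): r.snapshot('side')
row(.492,.090,.053)
s=r.snapshot('side')
im=cv2.resize(s['img'][180:240,310:390],None,fx=10,fy=10,interpolation=cv2.INTER_CUBIC);
cv2.imwrite('pics/f.png',im)
p=r.get_state()['tool_pos']
print(proj(s,[(p[0],p[1],p[2]-.0129),(p[0],p[1],.028),(.492,.09,.024)]))
"
```

```text
t 13.6 pos [0.4929 0.0887 0.0651] F [ 0.35  0.52 -1.12] open 0.267 row [0.0009 0.0013 0.0121] [-0.11  0.06 -0.21]
[[347.35901836 213.92106179]
 [347.03829233 223.56955592]
 [347.42386113 225.39481178]]
```

View pics/f.png

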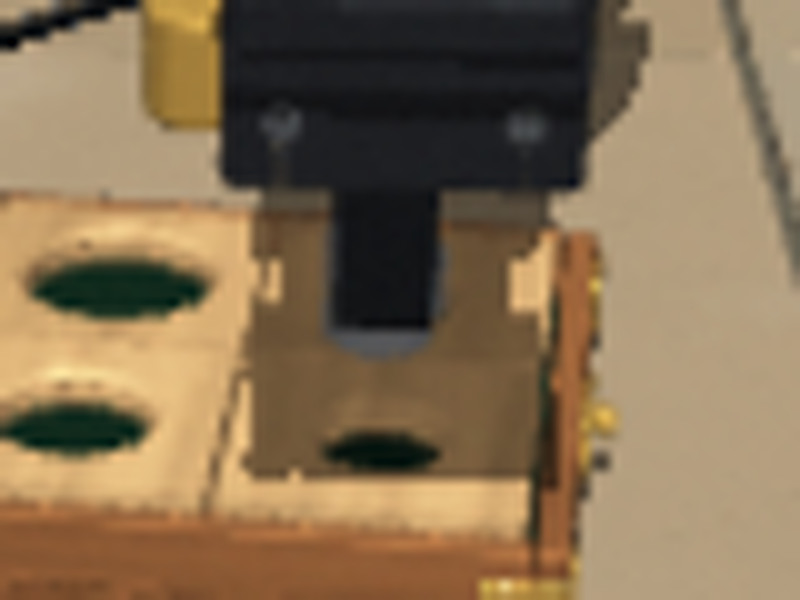

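{"op": "carry_out", "data": {
  "commands": [
    [0.0008,0.001,0.005,0,0,-0.2],
    [0.0008,0.001,0.013,0,0,-0.2],
    [0.0008,0.001,0.02,0,0,-0.2],
    [0.0008,0.001,0.023,0,0,-0.2],
    [0.0008,0.001,0.025,0,0,-0.2],
    [0.0008,0.001,0.027,0,0,-0.2],
    [0.0008,0.001,0.028,0,0,-0.2],
    [0.0008,0.001,0.0285,0,0,-0.2],
    [0.0008,0.001,0.0285,0,0,-0.2]
  ]
}}

```text
clock: 14.55
tool_pos: [0.4917, 0.0909, 0.0359]
eef_rot: [-0.001, 1.0, -0.001, 0.0]
contact_force: [-0.5, 0.8, -0.8]
opening: 0.265
```

```bash
python3 -c "
from h import *
row(.492,.090,.0329)
s=r.snapshot('side')
im=cv2.resize(s['img'][180:240,310:390],None,fx=10,fy=10,interpolation=cv2.INTER_CUBIC);
cv2.imwrite('pics/g.png',im)
"
```

```text
t 14.55 pos [0.4917 0.0909 0.0359] F [-0.51  0.77 -0.85] open 0.265 row [-0.0003 -0.0009  0.003 ] [-0.09  0.01  0.11]
```

View pics/g.png

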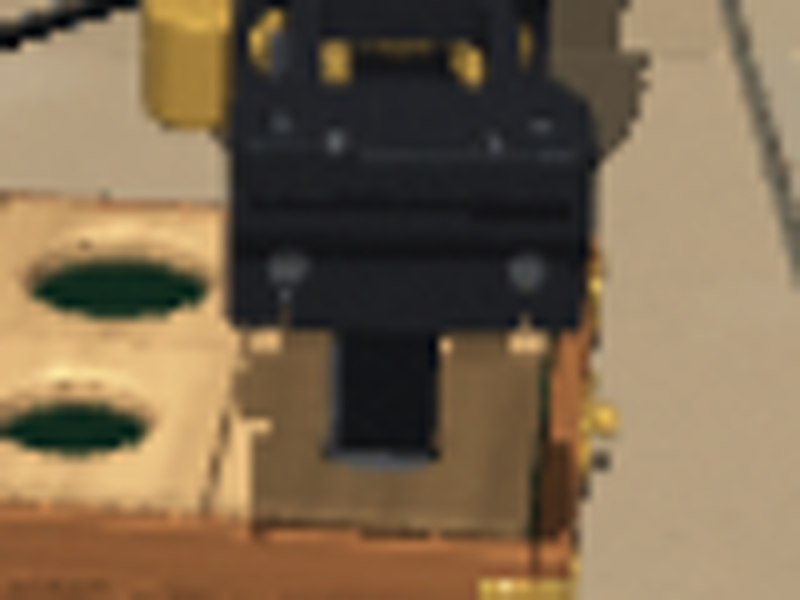

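In the well; continue slowly to contact.

{"op": "carry_out", "data": {
  "commands": [
    [0,-0.0005,0.001,0,0,0],
    [0,-0.0005,0.002,0,0,0],
    [0,-0.0005,0.002,0,0,0]
  ]
}}

```text
clock: 14.9
tool_pos: [0.4916, 0.0902, 0.0338]
eef_rot: [-0.001, 1.0, -0.001, -0.0]
contact_force: [-0.7, -0.1, -1.9]
opening: 0.269
```

{"op": "carry_out", "data": {
  "commands": [
    [0,0,0.0005,0,0,0],
    [0,0,0.001,0,0,0],
    [0,0,0.001,0,0,0]
  ]
}}

```text
clock: 15.2
tool_pos: [0.4916, 0.0903, 0.033]
eef_rot: [-0.001, 1.0, -0.001, 0.0]
contact_force: [-1.3, -0.9, 0.2]
opening: 0.271
```

{"op": "carry_out", "data": {
  "commands": [
    [0,0,0.0005,0,0,0],
    [0,0,0.0005,0,0,0]
  ]
}}

```text
clock: 15.4
tool_pos: [0.4917, 0.0903, 0.0329]
eef_rot: [-0.001, 1.0, -0.001, 0.0]
contact_force: [-1.2, -0.4, 6.1]
opening: 0.267
```

{"op": "carry_out", "data": {
  "commands": [
    [0,0,0,0,0,0],
    [0,0,0,0,0,0],
    [0,0,0,0,0,0],
    [0,0,0,0,0,0]
  ],
  "fingers": 145
}}

```text
clock: 15.8
tool_pos: [0.4916, 0.0903, 0.0322]
eef_rot: [-0.001, 1.0, -0.001, -0.0]
contact_force: [0.9, -0.6, 0.6]
opening: 0.432
```

{"op": "carry_out", "data": {
  "commands": [
    [0,0,-0.01,0,0,0],
    [0,0,-0.04,0,0,0],
    [0,0,-0.08,0,0,0],
    [0,0,-0.12,0,0,0],
    [-0.025,0.04,-0.14,0,0,0],
    [-0.055,0.08,-0.14,0,0,0],
    [-0.085,0.12,-0.14,0,0,0],
    [-0.11,0.155,-0.137,0,0,0],
    [-0.118,0.168,-0.137,0,0,0],
    [-0.118,0.168,-0.137,0,0,0],
    [-0.118,0.168,-0.137,0,0,0]
  ],
  "fingers": 80
}}

```text
clock: 16.9
tool_pos: [0.6086, 0.2575, 0.1691]
eef_rot: [-0.001, 1.0, -0.002, -0.001]
contact_force: [-0.2, -0.5, 0.2]
opening: 0.686
```

```bash
python3 -c "
from h import *
s=r.snapshot('side');t=r.snapshot('top')
row(.6095,.2585,.075)
a=cv2.resize(s['img'][170:320,220:420],None,fx=4,fy=4,interpolation=cv2.INTER_CUBIC);cv2.imwrite('pics/i.png',a)
b=cv2.resize(t['img'][130:280,180:380],None,fx=4,fy=4,interpolation=cv2.INTER_CUBIC);cv2.imwrite('pics/it.png',b)
"
```

```text
t 17.0 pos [0.6088 0.2565 0.1692] F [-0.41  0.17  1.14] open 0.685 row [-0.0008  0.0024  0.0942] [-0.21 -0.05  0.03]
```

View pics/i.png

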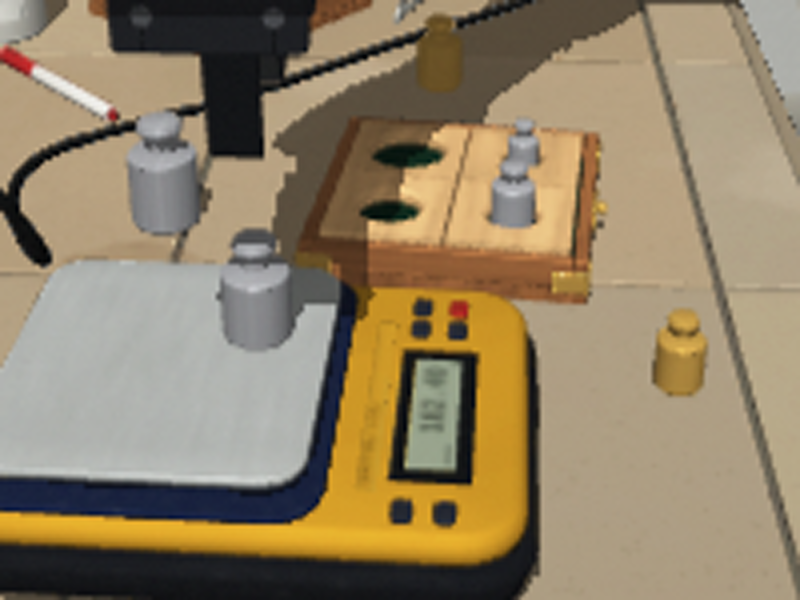

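View pics/it.png

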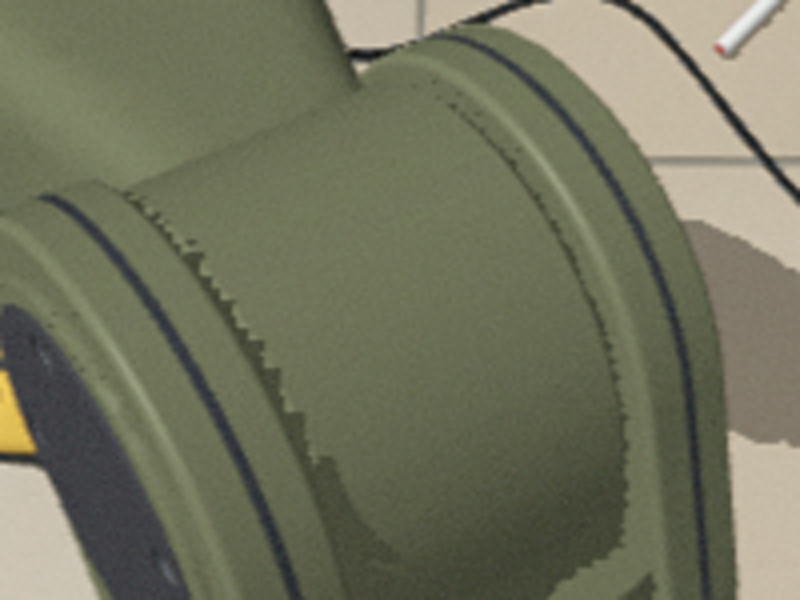

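```bash
python3 -c "
from h import *
s=r.snapshot('side')
p=r.get_state()['tool_pos']
print(proj(s,[(p[0],p[1]+.047,p[2]),(p[0],p[1]+.0935,p[2]+.064),(.6095,.2585,.061),(.6095,.2585,.094)]),p)
"
```

```text
[[277.90523715 211.78835075]
 [270.65205522 186.35344976]
 [284.33707053 253.51629637]
 [283.48091202 237.75898749]] [0.60893098 0.25659187 0.16929768]
```

{"op": "carry_out", "data": {
  "commands": [
    [-0.001,0.002,0.03,0,0,0],
    [-0.001,0.002,0.06,0,0,0],
    [-0.001,0.002,0.08,0,0,0],
    [-0.001,0.002,0.09,0,0,0],
    [-0.001,0.002,0.0935,0,0,0],
    [-0.001,0.002,0.0935,0,0,0],
    [-0.001,0.002,0.0935,0,0,0]
  ]
}}

```text
clock: 17.75
tool_pos: [0.611, 0.2609, 0.0768]
eef_rot: [-0.001, 1.0, -0.0, 0.001]
contact_force: [1.4, 0.7, 0.1]
opening: 0.684
```

{"op": "carry_out", "data": {
  "commands": [
    [0,0,0,0,0,0],
    [0,0,0,0,0,0],
    [0,0,0,0,0,0],
    [0,0,0,0,0,0],
    [0,0,0,0,0,0],
    [0,0,0,0,0,0],
    [0,0,0,0,0,0]
  ],
  "fingers": 255,
  "grip_force": 15
}}

```text
clock: 18.45
tool_pos: [0.6104, 0.2605, 0.0758]
eef_rot: [-0.001, 1.0, -0.001, 0.0]
contact_force: [-0.7, -0.7, 3.5]
opening: 0.348
```

```bash
python3 -c "
from h import *
row(.5605,.082,.068)"
```

```text
t 18.45 pos [0.6104 0.2605 0.0758] F [-0.74 -0.7   3.51] open 0.348 row [ 0.0502 -0.1784  0.0081] [-0.11  0.01  0.1 ]
```

{"op": "carry_out", "data": {
  "commands": [
    [0,0,-0.015,0,0,0],
    [0,0,-0.045,0,0,0],
    [0,0,-0.06,0,0,0],
    [0.01,-0.04,-0.065,0,0,0],
    [0.025,-0.085,-0.065,0,0,0],
    [0.04,-0.13,-0.06,0,0,0],
    [0.0498,-0.165,-0.04,0,0,0],
    [0.0498,-0.178,-0.015,0,0,0],
    [0.0498,-0.178,0.0,0,0,0],
    [0.0498,-0.178,0.008,0,0,0],
    [0.0498,-0.178,0.008,0,0,0],
    [0.0498,-0.178,0.008,0,0,0]
  ]
}}

```text
clock: 19.65
tool_pos: [0.5613, 0.0836, 0.0685]
eef_rot: [-0.001, 1.0, -0.0, 0.001]
contact_force: [-0.1, -0.4, -1.1]
opening: 0.346
```

```bash
python3 -c "
from h import *
for i in range(2): r.snapshot('side')
row(.5607,.0825,.053)
s=r.snapshot('side')
im=cv2.resize(s['img'][180:240,280:360],None,fx=10,fy=10,interpolation=cv2.INTER_CUBIC);
cv2.imwrite('pics/j.png',im)
p=r.get_state()['tool_pos']
print(proj(s,[(p[0],p[1],p[2]-.0148),(p[0],p[1],.024)]))
"
```

```text
t 19.75 pos [0.5615 0.0834 0.0688] F [ 0.48 -0.32 -1.45] open 0.341 row [ 0.0008 -0.0008  0.0158] [-0.05  0.1   0.15]
[[316.14563916 211.48463946]
 [316.24818686 223.30869788]]
```

View pics/j.png

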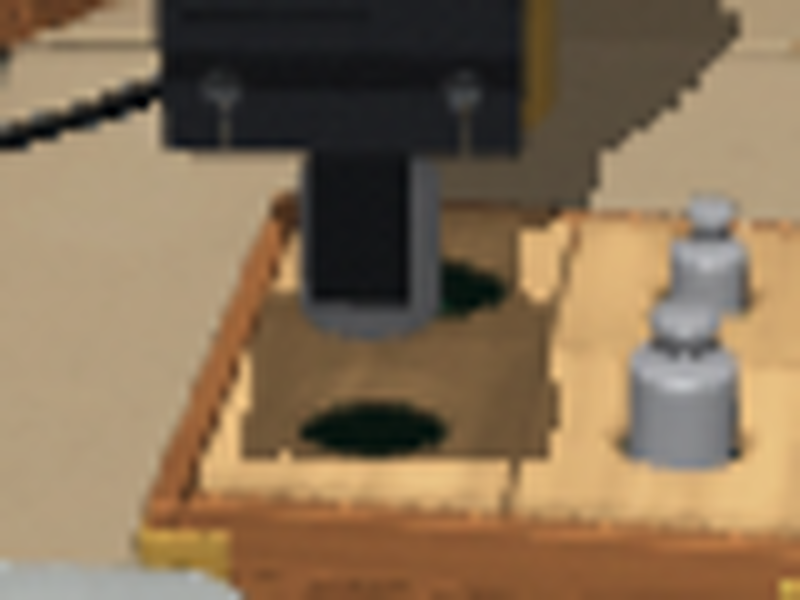

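{"op": "carry_out", "data": {
  "commands": [
    [0.0006,-0.0004,0.005,0,0,0],
    [0.0006,-0.0004,0.014,0,0,0],
    [0.0006,-0.0004,0.021,0,0,0],
    [0.0006,-0.0004,0.025,0,0,0],
    [0.0006,-0.0004,0.027,0,0,0],
    [0.0006,-0.0004,0.029,0,0,0],
    [0.0006,-0.0004,0.03,0,0,0],
    [0.0006,-0.0004,0.0305,0,0,0],
    [0.0006,-0.0004,0.0305,0,0,0]
  ]
}}

```text
clock: 20.7
tool_pos: [0.5603, 0.082, 0.0375]
eef_rot: [-0.001, 1.0, -0.001, 0.0]
contact_force: [-0.2, 0.4, -2.1]
opening: 0.341
```

```bash
python3 -c "
from h import *
s=r.snapshot('side')
row(.561,.083,.0348)
im=cv2.resize(s['img'][180:240,280:360],None,fx=10,fy=10,interpolation=cv2.INTER_CUBIC);
cv2.imwrite('pics/k.png',im)
"
```

```text
t 20.75 pos [0.5603 0.0821 0.0375] F [ 0.62 -0.56 -1.89] open 0.344 row [-0.0007  0.0009  0.0027] [-0.09  0.02  0.1 ]
```

View pics/k.png

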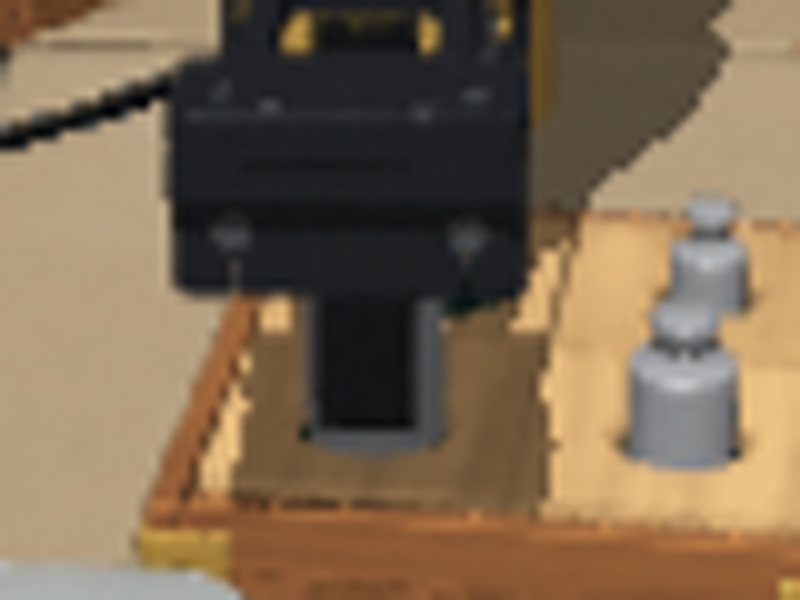

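{"op": "carry_out", "data": {
  "commands": [
    [-0.0006,0.0004,0.001,0,0,0],
    [-0.0006,0.0004,0.002,0,0,0],
    [-0.0006,0.0004,0.002,0,0,0]
  ]
}}

```text
clock: 21.05
tool_pos: [0.5608, 0.0825, 0.0353]
eef_rot: [-0.001, 1.0, -0.001, -0.0]
contact_force: [0.3, 0.1, -1.9]
opening: 0.342
```

{"op": "carry_out", "data": {
  "commands": [
    [0,0,0.0005,0,0,0],
    [0,0,0.001,0,0,0],
    [0,0,0.001,0,0,0]
  ]
}}

```text
clock: 21.35
tool_pos: [0.5608, 0.0824, 0.0346]
eef_rot: [-0.001, 1.0, -0.001, 0.0]
contact_force: [-0.9, -0.5, 2.0]
opening: 0.348
```

{"op": "carry_out", "data": {
  "commands": [
    [0,0,0,0,0,0],
    [0,0,0,0,0,0],
    [0,0,0,0,0,0],
    [0,0,0,0,0,0]
  ],
  "fingers": 128
}}

```text
clock: 21.75
tool_pos: [0.5609, 0.0825, 0.0344]
eef_rot: [-0.001, 1.0, -0.001, 0.0]
contact_force: [-0.3, 0.3, 0.0]
opening: 0.501
```

{"op": "carry_out", "data": {
  "commands": [
    [0,0,-0.01,0,0,0],
    [0,0,-0.04,0,0,0],
    [0,0,-0.08,0,0,0],
    [-0.02,0,-0.1,0,0,0],
    [-0.06,-0.015,-0.105,0,0,0],
    [-0.1,-0.025,-0.105,0,0,0],
    [-0.125,-0.028,-0.105,0,0,0],
    [-0.132,-0.028,-0.1,0,0,0],
    [-0.132,-0.028,-0.1,0,0,0],
    [-0.132,-0.028,-0.1,0,0,0]
  ],
  "fingers": 20
}}

```text
clock: 22.75
tool_pos: [0.691, 0.0557, 0.1341]
eef_rot: [-0.002, 1.0, -0.001, -0.001]
contact_force: [0.1, 0.6, -0.0]
opening: 0.924
```

```bash
python3 -c "
from h import *
s=r.snapshot('side')
row(.693,.0545,.015)
a=cv2.resize(s['img'][150:250,220:360],None,fx=5,fy=5,interpolation=cv2.INTER_CUBIC);cv2.imwrite('pics/l.png',a)
p=r.get_state()['tool_pos']
print(proj(s,[(p[0],p[1]+.06,p[2]),(p[0],p[1]+.0935,p[2]+.064),(.693,.0545,.0),(.693,.0545,.045)]),p)
"
```

```text
t 22.8 pos [0.6911 0.0557 0.1343] F [0.28 0.43 0.65] open 0.919 row [-0.0021 -0.001   0.1193] [-0.09 -0.12  0.21]
[[251.74011157 183.14235341]
 [245.32254614 159.20266414]
 [260.99786104 225.13162573]
 [259.56829736 208.12741462]] [0.69110104 0.05571391 0.13434835]
```

View pics/l.png

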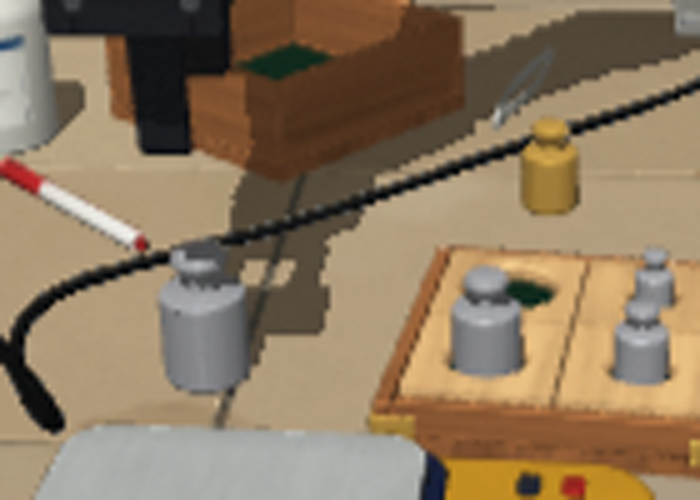

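{"op": "carry_out", "data": {
  "commands": [
    [-0.002,-0.001,0.03,0,0,0.2],
    [-0.0028,-0.001,0.07,0,0,0.2],
    [-0.0028,-0.001,0.1,0,0,0.2],
    [-0.0028,-0.001,0.112,0,0,0.2],
    [-0.0028,-0.001,0.118,0,0,0.2],
    [-0.0028,-0.001,0.118,0,0,0.2],
    [-0.0028,-0.001,0.118,0,0,0.2]
  ]
}}

```text
clock: 23.5
tool_pos: [0.6967, 0.0541, 0.0182]
eef_rot: [0.001, 1.0, -0.001, 0.001]
contact_force: [-0.4, -0.4, 0.2]
opening: 0.923
```

{"op": "carry_out", "data": {
  "commands": [
    [0,0,0,0,0,0],
    [0,0,0,0,0,0],
    [0,0,0,0,0,0],
    [0,0,0,0,0,0],
    [0,0,0,0,0,0],
    [0,0,0,0,0,0],
    [0,0,0,0,0,0]
  ],
  "fingers": 255,
  "grip_force": 25
}}

```text
clock: 24.2
tool_pos: [0.6957, 0.0538, 0.0165]
eef_rot: [0.001, 1.0, -0.001, 0.0]
contact_force: [-0.5, 0.4, 0.7]
opening: 0.445
```

```bash
python3 -c "
from h import *
row(.5535,.0145,.070)"
```

```text
t 24.2 pos [0.6957 0.0538 0.0165] F [-0.52  0.42  0.69] open 0.445 row [ 0.1421 -0.0396 -0.0535] [-0.08  0.   -0.09]
```

{"op": "carry_out", "data": {
  "commands": [
    [0,0,-0.01,0,0,0],
    [0,0,-0.035,0,0,0],
    [0,0,-0.07,0,0,0],
    [0.02,-0.01,-0.09,0,0,0],
    [0.055,-0.025,-0.095,0,0,0],
    [0.095,-0.0396,-0.095,0,0,0],
    [0.125,-0.0396,-0.09,0,0,0],
    [0.139,-0.0396,-0.08,0,0,0],
    [0.1407,-0.0396,-0.065,0,0,0],
    [0.1407,-0.0396,-0.0585,0,0,0],
    [0.1407,-0.0396,-0.0585,0,0,0],
    [0.1407,-0.0396,-0.0585,0,0,0]
  ]
}}

```text
clock: 25.4
tool_pos: [0.5556, 0.0145, 0.0752]
eef_rot: [0.001, 1.0, -0.001, 0.0]
contact_force: [0.9, 0.3, -4.0]
opening: 0.446
```

```bash
python3 -c "
from h import *
for i in range(2): r.snapshot('side')
row(.555,.0142,.06)
s=r.snapshot('side')
im=cv2.resize(s['img'][165:225,280:360],None,fx=10,fy=10,interpolation=cv2.INTER_CUBIC);
cv2.imwrite('pics/m.png',im)
p=r.get_state()['tool_pos']
print(proj(s,[(p[0],p[1],p[2]-.0165),(p[0],p[1],.024)]))
"
```

```text
t 25.5 pos [0.5557 0.0145 0.0755] F [ 0.32  0.14 -4.28] open 0.444 row [ 0.0007 -0.0003  0.0155] [-0.08  0.08 -0.11]
[[320.04281834 195.99459425]
 [320.08730749 209.14554238]]
```

View pics/m.png

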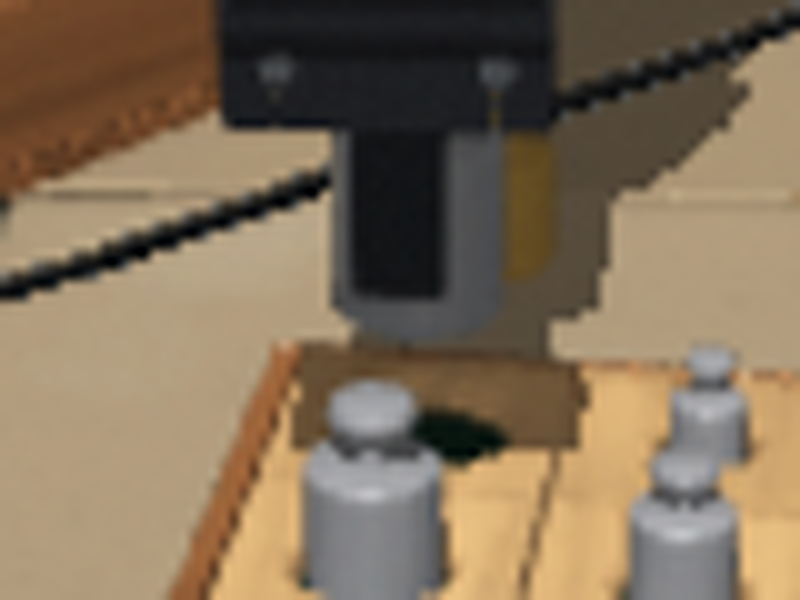

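{"op": "carry_out", "data": {
  "commands": [
    [-0.0005,-0.0002,0.007,0,0,0],
    [-0.0005,-0.0002,0.017,0,0,0],
    [-0.0005,-0.0002,0.025,0,0,0],
    [-0.0005,-0.0002,0.029,0,0,0],
    [-0.0005,-0.0002,0.031,0,0,0],
    [-0.0005,-0.0002,0.033,0,0,0],
    [-0.0005,-0.0002,0.034,0,0,0],
    [-0.0005,-0.0002,0.035,0,0,0],
    [-0.0005,-0.0002,0.035,0,0,0]
  ]
}}

```text
clock: 26.45
tool_pos: [0.5555, 0.0141, 0.0401]
eef_rot: [0.001, 1.0, -0.001, 0.0]
contact_force: [-0.3, 0.9, -4.3]
opening: 0.445
```

```bash
python3 -c "
from h import *
s=r.snapshot('side')
row(.5562,.0142,.0365)
im=cv2.resize(s['img'][165:225,280:360],None,fx=10,fy=10,interpolation=cv2.INTER_CUBIC);
cv2.imwrite('pics/n.png',im)
"
```

```text
t 26.5 pos [0.5555 0.0141 0.0401] F [ 0.51 -1.12 -5.23] open 0.444 row [-0.0007  0.0001  0.0036] [-0.09  0.02 -0.1 ]
```

View pics/n.png

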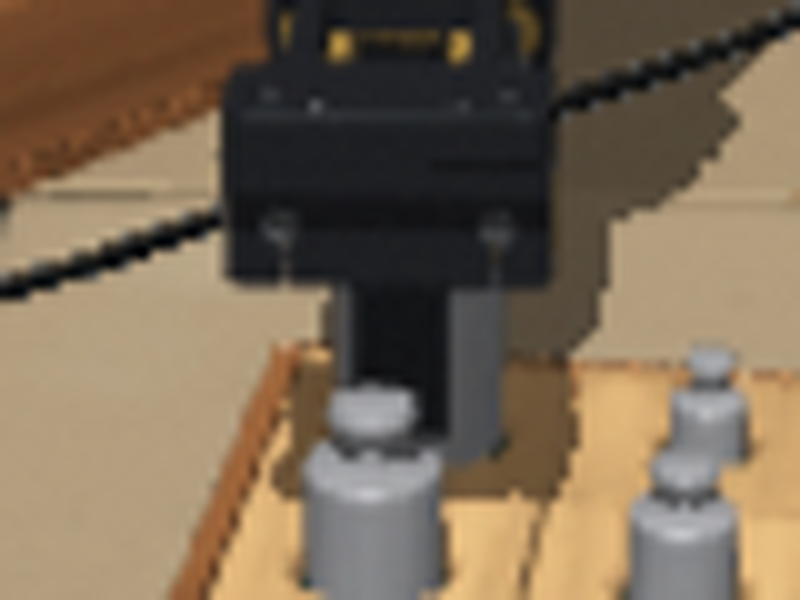

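{"op": "carry_out", "data": {
  "commands": [
    [-0.0004,0,0.001,0,0,0],
    [-0.0004,0,0.002,0,0,0],
    [-0.0004,0,0.0027,0,0,0],
    [-0.0004,0,0.0027,0,0,0]
  ]
}}

```text
clock: 26.9
tool_pos: [0.5557, 0.0141, 0.0372]
eef_rot: [0.001, 1.0, -0.001, -0.0]
contact_force: [-0.5, -0.0, -4.7]
opening: 0.446
```

{"op": "carry_out", "data": {
  "commands": [
    [0,0,0.0005,0,0,0],
    [0,0,0.001,0,0,0],
    [0,0,0.001,0,0,0]
  ]
}}

```text
clock: 27.2
tool_pos: [0.5558, 0.0141, 0.0364]
eef_rot: [0.001, 1.0, -0.001, 0.0]
contact_force: [-0.0, -0.1, -3.0]
opening: 0.444
```

{"op": "carry_out", "data": {
  "commands": [
    [0,0,0.0005,0,0,0],
    [0,0,0.0005,0,0,0]
  ]
}}

```text
clock: 27.4
tool_pos: [0.5558, 0.0141, 0.0364]
eef_rot: [0.001, 1.0, -0.001, 0.0]
contact_force: [-2.5, -0.4, 4.6]
opening: 0.447
```

{"op": "carry_out", "data": {
  "commands": [
    [0,0,0,0,0,0],
    [0,0,0,0,0,0],
    [0,0,0,0,0,0],
    [0,0,0,0,0,0]
  ],
  "fingers": 115
}}

```text
clock: 27.8
tool_pos: [0.556, 0.0142, 0.0357]
eef_rot: [0.001, 1.0, -0.001, 0.0]
contact_force: [0.0, -0.4, -0.2]
opening: 0.546
```

{"op": "carry_out", "data": {
  "commands": [
    [0,0,-0.01,0,0,0],
    [0,0,-0.04,0,0,0],
    [0,0,-0.08,0,0,0],
    [0,0,-0.12,0,0,0],
    [0,0,-0.16,0,0,0],
    [0,0,-0.2,0,0,0],
    [0,-0.04,-0.22,0,0,0],
    [0,-0.08,-0.22,0,0,0],
    [0,-0.13,-0.22,0,0,0],
    [0,-0.18,-0.22,0,0,0],
    [0,-0.2,-0.22,0,0,0],
    [0,-0.2,-0.22,0,0,0]
  ]
}}

```text
clock: 29.0
tool_pos: [0.5544, -0.1905, 0.2562]
eef_rot: [0.005, 1.0, -0.002, -0.0]
contact_force: [0.4, 0.2, -0.5]
opening: 0.55
```

```bash
python3 -c "
from h import *
s=r.snapshot('side');t=r.snapshot('top')
row(0,0,0)
a=cv2.resize(s['img'][160:300,240:440],None,fx=4,fy=4,interpolation=cv2.INTER_CUBIC);cv2.imwrite('pics/o.png',a)
b=cv2.resize(t['img'][180:300,190:350],None,fx=5,fy=5,interpolation=cv2.INTER_CUBIC);cv2.imwrite('pics/ot.png',b)
for n in('steel_50','brass_100'):
  for c in(s,t): print([(np.round(d['xyz'],4),round(d['p'],2)) for d in r.spot_point(c,n)])
"
```

```text
t 29.1 pos [ 0.5553 -0.1845  0.2565] F [-0.34 -0.4   0.85] open 0.55 row [0.5557 0.1838 0.2563] [-0.02  0.02 -0.08]
[(array([0.5584, 0.0826, 0.0185]), 0.69), (array([0.4839, 0.0215, 0.0189]), 0.63), (array([0.4917, 0.0891, 0.0255]), 0.53), (array([0.5512, 0.0143, 0.0217]), 0.52)]
[(array([0.5553, 0.0832, 0.0255]), 0.73), (array([0.5515, 0.016 , 0.0232]), 0.66), (array([0.4921, 0.0935, 0.0238]), 0.48)]
[(array([ 0.4147,  0.2014, -0.0023]), 0.77)]
[(array([ 0.532 , -0.1391, -0.0008]), 0.72), (array([ 0.4158,  0.2066, -0.0005]), 0.48)]
```

View pics/o.png

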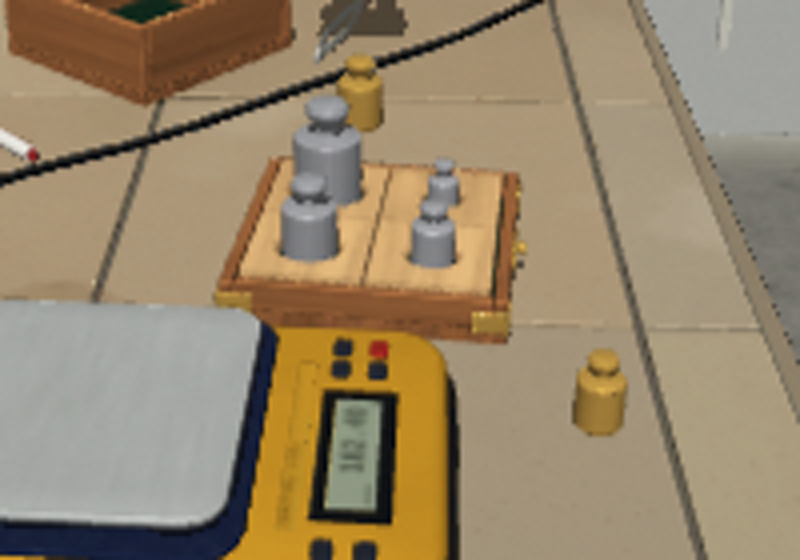

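View pics/ot.png

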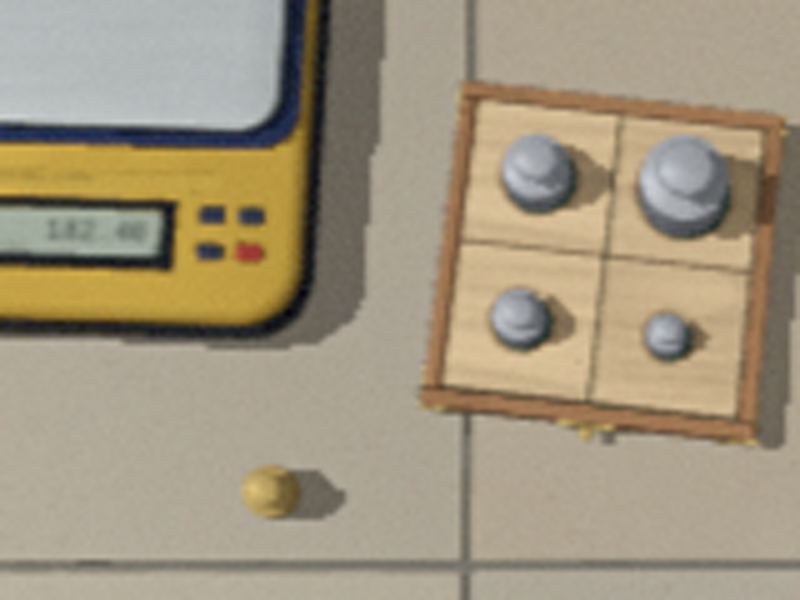

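All four stand upright in their wells (side crop: 500 (328,150), 200 (310,220), 100 (433,235), 50 (443,185)). The brass weights have not moved and the pan is empty.

{"op": "carry_out", "data": {
  "commands": [
    [0,0,0,0,0,0],
    [0,0,0,0,0,0],
    [0,0,0,0,0,0]
  ]
}}

```text
clock: 29.6
tool_pos: [0.5555, -0.1852, 0.2561]
eef_rot: [0.001, 1.0, -0.001, -0.0]
contact_force: [0.0, 0.5, -0.4]
opening: 0.551
```

```bash
python3 -c "
from h import *
print(r.finish_job())"
```

```text
the job is handed in; nothing more can be done
None
```

All four steel weights (50, 100, 200 and 500 g) are back in the case, each upright in its own well. I lowered each one in small steps and released it only after the force reading showed it had touched the floor, with contact changes of about 4–9 N. The job was handed in at about 30 s of the 104 s allowed.

- **Final pictures:** both cameras show the four weights upright in the right wells, the pan empty, and both brass weights where they were. The gripper was clear of everything.
- **Well floors:** every contact came at about 20 mm above the bench, which matches the expected floor height.
- **Disagreements:** the side camera read about 1.5 mm low in x compared with the arm, so I lined up each weight with its well within the same picture. In the last check, the top-camera network did not report the 50 g weight, and the side-camera network did not report the 200 g brass weight. Each showed plainly in a picture and was found by the other camera.

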